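# Snug the adjustable wrench on the clamp nut and tighten it

### The job

The adjustable wrench is sitting loose on the strap clamp's nut. Roll its worm until the jaw is closed snugly on the nut, and only then swing the handle clockwise (seen from above) by about 45 degrees, an eighth of a turn, to tighten the clamp, and leave the wrench there, still snug.

Things in the scene. Friction and masses are not known exactly. Their poses are not given: they have to be found in the camera images.
- worm_top (a point): Crest of the worm: dark knurled roller, 28 mm diameter, 15 mm long, in the wrench's head between nut and handle; 75 mm above the bench, 7.5 mm proud of the head. Axes stay with the wrench: +y along it to the handle end, x the roller's axis, z up. The nut's axis is at x -8, y -37 mm from here; nut and stud end 71 mm above the bench. The bolted-down 150 x 80 mm strap clamp fixture below is lower.
- worm (a joint): Worm turn, rad. Dragging its top towards the handle end closes the jaw, 4 mm per rad. Starts at 0 (gap 8 mm) to 1.0 (gap 4 mm), stops dead at 2.0, jaw snug. Turns easily (1.5 N at the rim), stays where left; its knurls grip: a fingertip pressed on the crest with 3 to 15 N and dragged rolls it 1 rad per 14 mm. Lift and repeat if one stroke is too short.
- handle_grip (a point): Point on the handle's centre line, 150 mm from the nut's axis, 60.5 mm above the bench (mid-thickness). +y points to the handle end, z up. The handle is a flat steel bar 24 mm wide, 11 mm thick (top 66 mm above the bench), ending 198 mm from the nut's axis, free all round and beneath down to the bench. At the start it points to the robot's left.
- wrench (a joint): Turn of the whole wrench with the nut about the upright nut axis, rad: 0 at the start, growing clockwise seen from above (handle end moves away from the robot). Stiff (about 6 N at the handle point), stays where left; 45 degrees is 0.785, it can go to 1.3.

How it is judged:
By the outcome, as a careful person would: the job done as asked, in the order asked, and still so for the second after the job is handed in, with the robot touching nothing.
It also fails if it takes over 40 s, if anything falls off the work surface, if the arm or the gripper's body presses on something with over 40 N, if the wrist force passes 120 N, or if a joint passes its speed limit or range.

### The arm

A 7-joint arm with a two-finger parallel gripper is mounted at the origin on a cart in front of the work surface, level with it; the furniture and walls round the work are solid. World frame = base frame: x ahead of the robot, y to its left, z up, the work surface at z = 0. Lengths are in mm, angles in rad, forces in N, time in s.
With the tool pointing down it reaches from about 400 to 850 mm from the base axis. Payload 4.5 kg.
Tool frame: the origin (TCP) lies at the centre of the arm's flange, where the gripper is bolted on; the fingertips stand 173 mm ahead of it and the grasp point (between the pads) lies 155 mm ahead of it; z points along the fingers, y is the line along which they close (so a half turn about z gives the same grasp; the last joint's range is limited). The gripper opens to 85 mm and grips with 20 to 120 N. Pads are 22 mm wide; open, the fingers measure 114 mm over their backs; the gripper's body (76 mm by 85 mm) begins 54 mm behind the grasp point. The pads swing forward as they close: fully open they stand 13 mm farther back than shut.
Start: joints at [1.15, 0.689, -0.195, 1.565, 0.157, 0.902, -0.215], TCP at [274.575, -561.468, 404.717] pointing down, gripper open.
Joint ranges: [-3.01, 3.01], [-0.46, 2.08], [-1.47, 1.51], [0.13, 2.56], [-1, 4.14], [0.04, 2.09], [-2.66, 2.66]. Speed limits (rad/s): [2.57, 2.57, 3.14, 3.14, 3.14, 3.14, 3.14].

### API

Orientations are given as a unit quaternion [x, y, z, w].
In Python, from workcell import arm gives the robot as it stands.
- The arm moves only by the shell command python3 -m pendant 'ROWS' [FORCE]. ROWS is JSON, a list of rows, each a list of 3 entries, a list of its own where there are three numbers: the opening, from -1 (shut) to 1 (fully open), then the shift along the tool's x, y, z in cm, then the turn, a rotation vector about the tool's x, y, z in rad. A call has exactly 5 rows; each row is the pose to reach, as a shift and turn from the pose commanded when the call began, along the tool's axes at that moment; what a row does not reach only later rows make up. A row lasts 1/8 s, in which the tool goes at most 62.5 mm and 10.7 degrees, less where a joint would pass 70% of its speed; a pose out of reach is approached as far as the arm can. A call with a gripper value outside its range is refused whole. The fingers move at their own pace and stop on an object; FORCE is the grip in N (left out, the last holds). Time passes only in rows, so rows that repeat a pose let the fingers close, or fill a call up. It gives the time, the measured TCP pose, the force, the opening and the grip force at its end, in the units of the state.
- arm.sense(): the state, without advancing time (a new reading comes with each control period).
- arm.snapshot(name): name is "scene" or "top"; returns the picture (480x640x3 uint8, red, green, blue); there is no depth.
- arm.get_calibration(name): a dict with "intrinsics" (3x3 intrinsics, pixels), "rvec" (rotation vector, rad) and "tvec" (3), from world to camera coordinates, as OpenCV has them. Camera axes: x right, y down, z forward; pixel columns grow to the right and rows downward; lengths in mm; the calibration is good to about 2 mm. A picture is of the moment at which its call begins. get_calibration takes no time and is no camera call.
- arm.job_done(): hands the job in; it is judged then, once.
The state is a dict: "clock": time; "qpos": joint angles; "qd": joint speeds; "joint_torque": joint torques, N m; "ee_pos": TCP position; "orientation": TCP orientation; "contact_force": force on the tool from outside, world axes, zero at the start; "ft_torque": the same for the moment, N m; "gripper_width": finger opening in mm; "grip_force": force on a finger pad.
Only numpy, scipy, OpenCV 4.12 (cv2) and the standard library are available. Lean on these libraries where they do the work, as an engineer would, in place of code of your own. Each camera call takes 0.05 s, during which the arm holds its last target. There are 200 camera calls.

## Working session

There is one attempt and no reset: what is moved stays moved. The work goes in short steps, Python scripts to look and compute and a shell command to move; the robot and the scene stay as the last step left them, time stands still between calls to the robot, and variables do not carry over. Pictures are saved under pics/ and viewed, at most 10 in all, crops included, and the job is handed in when it is done.

```bash
mkdir -p pics
python3 - <<'E'
from workcell import arm
import cv2
s=arm.sense(); print({k:s[k] for k in('clock','ee_pos','orientation','contact_force','gripper_width')})
for n in("top","scene"):
    cv2.imwrite(f"pics/{n}0.png",arm.snapshot(n)[:,:,::-1]); c=arm.get_calibration(n); print(n,c)
E
```

```text
{'clock': 0.0, 'ee_pos': array([ 274.41782019, -561.15328969,  403.86074221]), 'orientation': array([ 9.74237056e-01,  2.25524431e-01, -2.71502559e-04, -9.03640551e-04]), 'contact_force': array([-0.22286494,  0.25145634, -0.20636178]), 'gripper_width': 85.35680414547092}
top {'intrinsics': array([[498.14272421,   0.        , 313.69586217],
       [  0.        , 498.14272421, 245.92626313],
       [  0.        ,   0.        ,   1.        ]]), 'rvec': array([ 2.12440274, -2.1780461 ,  0.22857456]), 'tvec': array([ -2.07454515, 538.16181542, 817.85717133])}
scene {'intrinsics': array([[472.11844153,   0.        , 322.06599566],
       [  0.        , 472.11844153, 240.65406992],
       [  0.        ,   0.        ,   1.        ]]), 'rvec': array([ 2.19274185, -0.97110345,  0.37912052]), 'tvec': array([-362.05277682,  354.31139555,  632.94748955])}
```

View pics/top0.png

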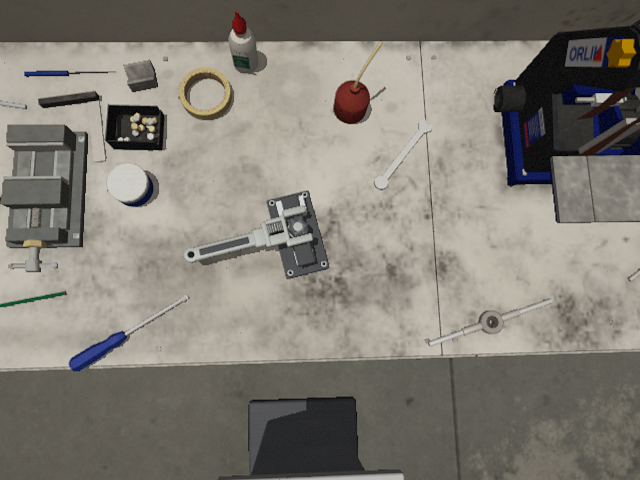

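View pics/scene0.png

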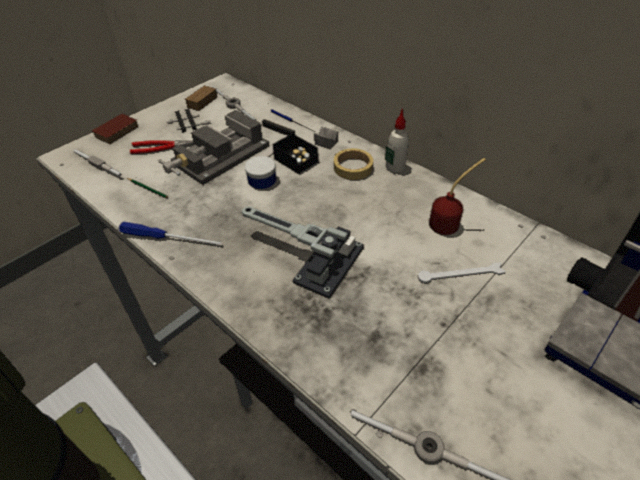

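Top view: the wrench's handle end is near (190,255), the nut near (298,228) and the worm near (275,227). The scene view shows the nut near (328,240). I'll zoom in on both.

```bash
cat > h.py <<'E'
import numpy as np, cv2
from workcell import arm
def cast(n,uv,z):
    c=arm.get_calibration(n); R=cv2.Rodrigues(np.array(c['rvec']))[0]; C=-R.T@c['tvec']
    d=R.T@np.linalg.inv(c['intrinsics'])@np.array([uv[0],uv[1],1.]); return C+d*(z-C[2])/d[2]
def proj(n,P):
    c=arm.get_calibration(n); return cv2.projectPoints(np.array(P,float).reshape(-1,3),c['rvec'],c['tvec'],c['intrinsics'],None)[0].reshape(-1,2)
E
python3 - <<'E'
from h import *
a=cv2.imread('pics/top0.png')[180:285,180:335]; b=cv2.imread('pics/scene0.png')[195:300,235:370]
a=cv2.resize(a,None,fx=5,fy=5,interpolation=cv2.INTER_CUBIC)
cv2.imwrite('pics/c1.png',a)
cv2.imwrite('pics/c2.png',cv2.resize(b,None,fx=5,fy=5,interpolation=cv2.INTER_CUBIC))
for uv in((190,255),(298,228),(275,227)): print(cast('top',uv,66))
E
```

```text
[523.58944192 192.72504145  66.        ]
[566.04751757  11.24887517  66.        ]
[568.56441377  50.2691948   66.        ]
```

View pics/c1.png

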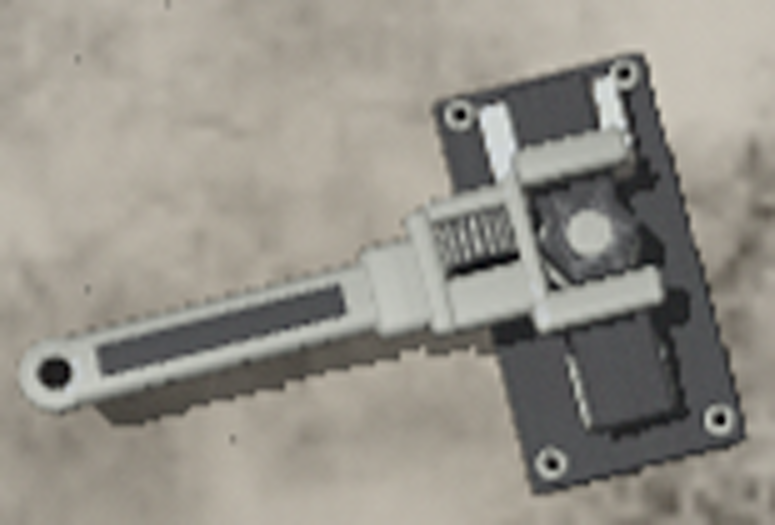

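View pics/c2.png

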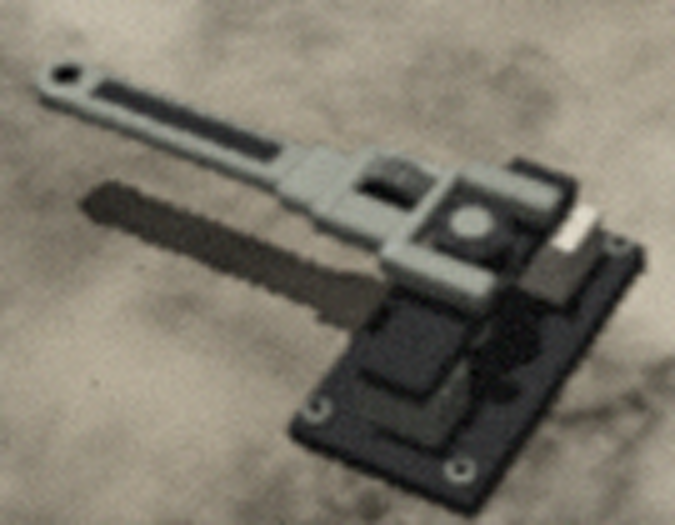

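Run:
```python
from h import *
f=lambda u,v:(u/5+180-.4,v/5+180-.4)
nut=cast('top',f(592,232),71); nut2=cast('scene',(469/5+234.6,223/5+194.6),71)
hole=cast('top',f(55,372),66); tip=cast('top',f(21,378),60.5)
print(nut,nut2,hole,tip,np.linalg.norm((tip-nut)[:2]))
hs=cast('scene',(67/5+234.6,73/5+194.6),66);print('hole scene',hs, np.linalg.norm((hs-nut2)[:2]))
wm=cast('top',f(474,240),74); print('worm seen',wm)
ax=(hole-nut)[:2]; ax/=np.linalg.norm(ax); x=np.array([ax[1],-ax[0]])
n=(nut+nut2)[:2]/2
w=n+8*x+37*ax; print('axis',ax,'worm pred',w,'grip',n+150*ax)
W=np.r_[w,75]
print(proj('top',[W])*5-np.array([180,180])*5, proj('scene',[W])*5-np.array([235,195])*5)
s=arm.sense()
from scipy.spatial.transform import Rotation as Ro
R=Ro.from_quat(s['orientation']).as_matrix(); print(R.round(3))
print('worm shift tool cm',R.T@(np.r_[w,248]-s['ee_pos'])/10)
print('yaw of tool y',np.degrees(np.arctan2(R[1,1],R[0,1])),'axis',np.degrees(np.arctan2(ax[1],ax[0])))
```

```text
[568.45770084  11.23634894  71.        ] [566.99666329  11.70337989  71.        ] [525.25983342 191.75376498  66.        ] [524.34820663 204.17818361  60.5       ] 197.9196782680421
hole scene [526.16199617 191.84349832  66.        ] 184.71040118281687
worm seen [565.85576339  51.02310316  74.        ]
axis [-0.23272945  0.97254152] worm pred [566.89652444  49.31573616] grip [532.81776411 157.35109192]
[[476.92995589 234.25757334]] [[392.82081056 166.56037539]]
[[ 0.898  0.439 -0.001]
 [ 0.439 -0.898  0.001]
 [-0.    -0.002 -1.   ]]
worm shift tool cm [ 53.0988284  -41.96982686  15.65859388]
yaw of tool y -63.93823420444788 axis 103.45781950424818
```

The measurements agree: handle tip to nut is 197.9 mm (198 given), and the two views match to 1.5 mm. I'll move above the worm with the fingers shut and tool y along the wrench.

```bash
python3 -m pendant '[[-1,[5,-4,0],[0,0,0.05]],[-1,[10,-7.8,0],[0,0,0.1]],[-1,[15,-11.7,1],[0,0,0.22]],[-1,[20,-15.6,2],[0,0,0.22]],[-1,[25,-19.5,3],[0,0,0.22]]]' 30
python3 - <<'E'
from h import *
from scipy.spatial.transform import Rotation as Ro
s=arm.sense();R=Ro.from_quat(s['orientation']).as_matrix(); print(R.round(3),s['ee_pos'])
print(R.T@(np.array([568.5,42.5,263])-s['ee_pos'])/10)
E
```

```text
clock: 0.72
ee_pos: [411.1, -280.8, 375.4]
orientation: [0.993, 0.117, 0.0, 0.0]
contact_force: [1.1, 0.1, -1.0]
gripper_width: -0.2
grip_force: 0.0
[[ 0.973  0.233  0.   ]
 [ 0.233 -0.973 -0.   ]
 [ 0.     0.    -1.   ]] [ 411.136382   -280.75236321  375.41995469]
[ 22.81926312 -27.78097759  11.24433026]
```

```bash
python3 -m pendant '[[-1,[4,-4.8,1],[0,0,0]],[-1,[8,-9.6,3],[0,0,0]],[-1,[11,-13.5,5],[0,0,0]],[-1,[14.5,-17.7,7],[0,0,0]],[-1,[18,-22,9],[0,0,0]]]'
python3 -m pendant '[[-1,[4.5,-5.4,1],[0,0,0]],[-1,[4.5,-5.4,2.2],[0,0,0]],[-1,[4.5,-5.4,2.2],[0,0,0]],[-1,[4.5,-5.4,2.2],[0,0,0]],[-1,[4.5,-5.4,2.2],[0,0,0]]]'
cat > st.py <<'E'
from h import *
from scipy.spatial.transform import Rotation as Ro
s=arm.sense();R=Ro.from_quat(s['orientation']).as_matrix(); print(s['ee_pos'],s['contact_force'])
w=np.array([566.9,49.3]);a=np.array([-.2327,.9725]);x=np.array([a[1],-a[0]]);d=s['ee_pos'][:2]-w
print('rel worm x,y',d@x,d@a,'tip z',s['ee_pos'][2]-173, 'yaw err',R[:2,1]@x)
E
python3 st.py
```

```text
clock: 1.35
ee_pos: [535.0, -25.2, 284.9]
orientation: [0.993, 0.117, -0.0, 0.0]
contact_force: [1.5, 0.1, 0.2]
gripper_width: -0.2
grip_force: 0.0
clock: 1.98
ee_pos: [565.4, 34.4, 264.3]
orientation: [0.993, 0.116, 0.0, 0.001]
contact_force: [-0.9, 0.3, 0.1]
gripper_width: 0.0
grip_force: 0.0
[565.35774664  34.37435912 264.32242888] [-0.89122327  0.32226207  0.06453407]
rel worm x,y -4.973038021103975 -14.15630340187744 tip z 91.32242888286873 yaw err -0.0028657255634499945
```

```bash
python3 -m pendant '[[-1,[0.5,-0.7,0.6],[0,0,0]],[-1,[0.5,-0.7,1.1],[0,0,0]],[-1,[0.5,-0.7,1.3],[0,0,0]],[-1,[0.5,-0.7,1.4],[0,0,0]],[-1,[0.5,-0.7,1.4],[0,0,0]]]'
python3 st.py
```

```text
clock: 2.6
ee_pos: [568.8, 44.1, 249.7]
orientation: [0.993, 0.117, -0.0, 0.0]
contact_force: [0.7, 0.4, -0.2]
gripper_width: 0.3
grip_force: 0.0
[568.80165042  44.05952444 249.70327202] [ 0.69496272  0.36361309 -0.23826253]
rel worm x,y 0.6298963741456678 -5.538876536043041 tip z 76.70327202119813 yaw err -0.00025398674112633857
```

```bash
python3 -m pendant '[[-1,[0,0,0.05],[0,0,0]],[-1,[0,0,0.1],[0,0,0]],[-1,[0,0,0.15],[0,0,0]],[-1,[0,0,0.2],[0,0,0]],[-1,[0,0,0.2],[0,0,0]]]'
python3 st.py
```

```text
clock: 3.22
ee_pos: [568.9, 44.2, 248.0]
orientation: [0.993, 0.117, 0.0, 0.0]
contact_force: [-0.1, 1.1, 2.6]
gripper_width: -0.1
grip_force: 1.1
[568.86200737  44.18796295 247.97841836] [-0.11651015  1.10449686  2.61906449]
rel worm x,y 0.7184811466440766 -5.428015149250312 tip z 74.97841835750569 yaw err -8.410986310605773e-05
```

```bash
python3 -m pendant '[[-1,[0,0,0.05],[0,0,0]],[-1,[0,0,0.05],[0,0,0]],[-1,[0,0,0.05],[0,0,0]],[-1,[0,0,0.05],[0,0,0]],[-1,[0,0,0.05],[0,0,0]]]'
python3 st.py
```

```text
clock: 3.85
ee_pos: [568.9, 44.2, 247.8]
orientation: [0.993, 0.117, 0.0, 0.0]
contact_force: [-1.6, -0.2, 6.3]
gripper_width: 0.0
grip_force: 3.2
[568.85709522  44.2162128  247.83729217] [-1.62255529 -0.17745958  6.28761466]
rel worm x,y 0.7202778192009134 -5.3993991047493655 tip z 74.83729216610638 yaw err -7.621434270557725e-05
```

Pressing with 6 N. Now the first drag, 14 mm towards the handle.

```bash
python3 -m pendant '[[-1,[0,-0.3,0.02],[0,0,0]],[-1,[0,-0.6,0.02],[0,0,0]],[-1,[0,-0.9,0.02],[0,0,0]],[-1,[0,-1.2,0.02],[0,0,0]],[-1,[0,-1.4,0.02],[0,0,0]]]'
python3 - <<'E'
from h import *
exec(open('st.py').read())
cv2.imwrite('pics/t1.png',arm.snapshot('top')[:,:,::-1])
E
```

```text
clock: 4.47
ee_pos: [565.7, 57.0, 247.8]
orientation: [0.993, 0.117, 0.0, 0.001]
contact_force: [-0.7, -2.2, 6.9]
gripper_width: -0.0
grip_force: 3.3
[565.74071475  57.01976497 247.78469091] [-0.66089413 -2.20517342  6.91349845]
rel worm x,y 0.668984404878973 7.777237113505957 tip z 74.78469090829552 yaw err -0.0009154904266807651
```

```bash
python3 -m pendant '[[-1,[0,0,-0.8],[0,0,0]],[-1,[0,0.7,-0.8],[0,0,0]],[-1,[0,1.4,-0.8],[0,0,0]],[-1,[0,1.4,-0.3],[0,0,0]],[-1,[0,1.4,-0.1],[0,0,0]]]'
python3 -m pendant '[[-1,[0,0,0.1],[0,0,0]],[-1,[0,0,0.12],[0,0,0]],[-1,[0,0,0.12],[0,0,0]],[-1,[0,0,0.12],[0,0,0]],[-1,[0,0,0.12],[0,0,0]]]'
python3 st.py
```

```text
clock: 5.15
ee_pos: [568.7, 44.0, 247.6]
orientation: [0.993, 0.117, -0.0, 0.0]
contact_force: [-2.7, -2.1, 12.7]
gripper_width: 0.1
grip_force: 6.2
clock: 5.78
ee_pos: [568.6, 44.0, 247.7]
orientation: [0.993, 0.117, -0.0, 0.0]
contact_force: [-3.5, -0.9, 9.1]
gripper_width: -0.1
grip_force: 5.1
[568.61177813  44.02871174 247.67167189] [-3.52437513 -0.91986701  9.09980333]
rel worm x,y 0.4380754504106128 -5.524658604112442 tip z 74.6716718940321 yaw err -3.369193687072225e-05
```

```bash
python3 -m pendant '[[-1,[0,-0.3,0],[0,0,0]],[-1,[0,-0.6,0],[0,0,0]],[-1,[0,-0.9,0],[0,0,0]],[-1,[0,-1.1,0],[0,0,0]],[-1,[0,-1.3,0],[0,0,0]]]'
python3 st.py
```

```text
clock: 6.4
ee_pos: [565.7, 56.1, 247.8]
orientation: [0.993, 0.117, -0.0, 0.001]
contact_force: [-2.5, -4.0, 9.7]
gripper_width: -0.2
grip_force: 5.0
[565.68123767  56.11738983 247.75045159] [-2.51727419 -3.9719565   9.70086434]
rel worm x,y 0.4011602465009718 6.913517605622905 tip z 74.75045158919113 yaw err -0.000767619144544901
```

```bash
python3 -m pendant '[[-1,[0,0,-0.8],[0,0,0]],[-1,[0,0.7,-0.8],[0,0,0]],[-1,[0,1.3,-0.8],[0,0,0]],[-1,[0,1.3,-0.4],[0,0,0]],[-1,[0,1.3,-0.1],[0,0,0]]]'
python3 -m pendant '[[-1,[0,0,0.1],[0,0,0]],[-1,[0,0,0.1],[0,0,0]],[-1,[0,0,0.1],[0,0,0]],[-1,[0,-0.1,0.1],[0,0,0]],[-1,[0,-0.2,0.1],[0,0,0]]]'
python3 st.py
python3 -m pendant '[[-1,[0,-0.2,0],[0,0,0]],[-1,[0,-0.4,0],[0,0,0]],[-1,[0,-0.6,0],[0,0,0]],[-1,[0,-0.7,0],[0,0,0]],[-1,[0,-0.8,0],[0,0,0]]]'
python3 st.py
```

```text
clock: 7.02
ee_pos: [568.7, 44.1, 247.5]
orientation: [0.993, 0.117, -0.0, -0.0]
contact_force: [-2.1, -0.8, 17.9]
gripper_width: -0.2
grip_force: 9.3
clock: 7.65
ee_pos: [568.4, 45.2, 247.8]
orientation: [0.993, 0.117, 0.0, 0.001]
contact_force: [-2.3, -3.0, 11.4]
gripper_width: -0.1
grip_force: 5.4
[568.40226827  45.17467063 247.7595084 ] [-2.25515326 -3.02428264 11.38010252]
rel worm x,y 0.5009917528577809 -4.361460636859484 tip z 74.75950840103954 yaw err -0.0009261525499074386
clock: 8.28
ee_pos: [567.5, 50.3, 247.8]
orientation: [0.993, 0.115, 0.001, 0.003]
contact_force: [0.8, -7.2, 7.5]
gripper_width: 0.3
grip_force: 4.4
[567.47198652  50.28485418 247.82440845] [ 0.84693907 -7.21284361  7.46851131]
rel worm x,y 0.7854324599443943 0.8246694264313106 tip z 74.82440844871132 yaw err -0.00349921927312144
```

Drag force rose from 4 to 7 N and the tool lagged, so the worm is at its stop. I'll lift, move clear to the robot side of the handle, and look.

```bash
python3 -m pendant '[[-1,[0,-0.6,-1.5],[0,0,0]],[-1,[0,-0.6,-3],[0,0,0]],[-1,[-2,-4,-3],[0,0,0]],[-1,[-4.2,-8,-3],[0,0,0]],[-1,[-4.4,-11.2,-3],[0,0,0]]]'
python3 - <<'E'
exec(open('st.py').read())
f=cv2.imread('pics/top0.png')[180:285,180:335];g=arm.snapshot('scene')[:,:,::-1];cv2.imwrite('pics/s2.png',g)
t=arm.snapshot('top')[:,:,::-1];cv2.imwrite('pics/t2.png',t)
z=lambda i:cv2.resize(i,None,fx=5,fy=5,interpolation=cv2.INTER_CUBIC)
cv2.imwrite('pics/c3.png',np.hstack([z(t[180:285,255:335]),z(g[195:300,295:370])]))
E
```

```text
clock: 8.9
ee_pos: [495.6, 154.3, 277.5]
orientation: [0.993, 0.118, -0.001, -0.0]
contact_force: [0.2, 0.8, -0.5]
gripper_width: -0.2
grip_force: 0.0
[495.571458   154.33539142 277.49108329] [ 0.15850197  0.76786163 -0.4796774 ]
rel worm x,y -44.92527151066896 118.74506987444727 tip z 104.49108328698082 yaw err 0.0019868639823448775
```

View pics/c3.png

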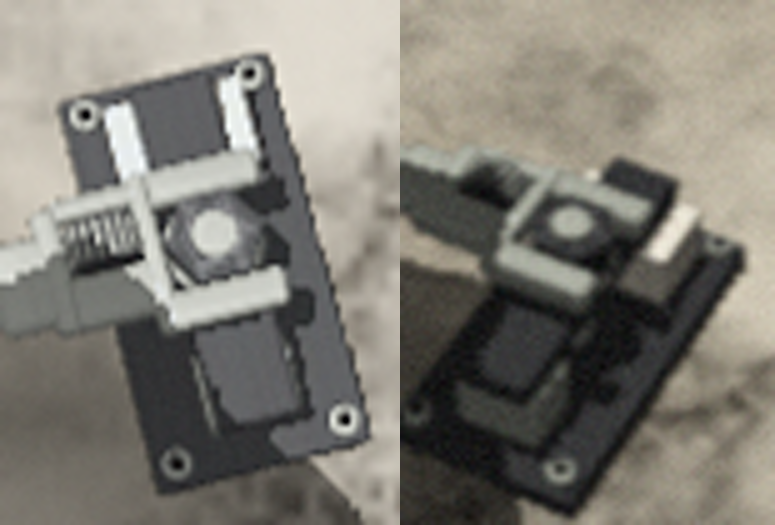

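The jaw has moved about 4 px (7–8 mm) and now sits flat against the nut: in the left crop its lower edge and the nut's top are both near y≈195. Next I lower beside the handle and work out the push arc.

```bash
python3 -m pendant '[[-1,[0,0.5,1.5],[0,0,0]],[-1,[0,0.5,3],[0,0,0]],[-1,[0,0.5,4.5],[0,0,0]],[-1,[0,0.5,5.7],[0,0,0]],[-1,[0,0.5,5.7],[0,0,0]]]'
python3 st.py
cat > arc.py <<'E'
# target tool shifts (cm, current tool axes) to hold the tool against the handle at angle th
from h import *
from scipy.spatial.transform import Rotation as Ro
import sys
off=float(sys.argv[1]); s=arm.sense();R=Ro.from_quat(s['orientation']).as_matrix()
n=np.array([567.7,11.5]);a0=np.array([-.2327,.9725]);p=s['ee_pos'][:2]
r=p-n; print('nut-rel radius',np.hypot(*r))
for th in map(float,sys.argv[2:]):
    c,q=np.cos(th),np.sin(th);M=np.array([[c,q],[-q,c]]);a=M@a0;x=np.array([a[1],-a[0]])
    t=n+off*x+150*a; y=-a
    yaw=np.arctan2(y[1],y[0])-np.arctan2(R[1,1],R[0,1])
    d=R.T@np.r_[t-p,0]; print(th,(d/10).round(2),'turn z',round(float(-((yaw+np.pi)%(2*np.pi)-np.pi)),3))
E
python3 arc.py -23 0 .1 .2 .3 .4 .5 .6 .7 .8
```

```text
clock: 9.62
ee_pos: [498.5, 147.5, 218.6]
orientation: [0.993, 0.117, -0.001, 0.0]
contact_force: [-0.2, -0.2, -0.5]
gripper_width: -0.5
grip_force: 0.0
[498.4689987  147.45605424 218.59396412] [-0.19410202 -0.17611805 -0.51097385]
rel worm x,y -43.70823494725609 111.38065675042282 tip z 45.59396412175451 yaw err -0.00031080553223758467
nut-rel radius 152.56795281348613
0.0 [ 1.27 -0.17 -0.  ] turn z -0.0
0.1 [ 2.78 -0.32 -0.01] turn z 0.1
0.2 [ 4.29 -0.33 -0.01] turn z 0.2
0.3 [ 5.8  -0.18 -0.01] turn z 0.3
0.4 [ 7.29  0.12 -0.02] turn z 0.4
0.5 [ 8.74  0.56 -0.02] turn z 0.5
0.6 [10.14  1.15 -0.02] turn z 0.6
0.7 [11.47  1.88 -0.03] turn z 0.7
0.8 [12.73  2.73 -0.03] turn z 0.8
```

```bash
python3 -m pendant '[[-1,[0.6,-0.2,0],[0,0,0]],[-1,[1.0,-0.2,0],[0,0,0]],[-1,[1.5,-0.2,0],[0,0,0.01]],[-1,[2.1,-0.25,0],[0,0,0.05]],[-1,[2.8,-0.3,0],[0,0,0.1]]]'
python3 arc.py -23 .1 .15 .2 .25 .3 .35 .4
```

```text
clock: 10.25
ee_pos: [523.1, 157.2, 219.8]
orientation: [0.998, 0.067, -0.004, 0.0]
contact_force: [-6.5, 0.0, 3.7]
gripper_width: -0.0
grip_force: 3.1
nut-rel radius 152.37196525922664
0.1 [ 0.16  0.04 -0.  ] turn z -0.001
0.15 [ 0.91 -0.06 -0.01] turn z 0.049
0.2 [ 1.66 -0.12 -0.01] turn z 0.099
0.25 [ 2.42 -0.14 -0.02] turn z 0.149
0.3 [ 3.18 -0.12 -0.02] turn z 0.199
0.35 [ 3.94 -0.07 -0.03] turn z 0.249
0.4 [ 4.69  0.02 -0.03] turn z 0.299
```

```bash
python3 -m pendant '[[-1,[0.9,-0.06,0],[0,0,0.05]],[-1,[1.7,-0.12,0],[0,0,0.1]],[-1,[2.4,-0.14,0],[0,0,0.15]],[-1,[3.2,-0.12,0],[0,0,0.2]],[-1,[3.9,-0.07,0],[0,0,0.25]]]'
python3 arc.py -23 .35 .4 .45 .5 .55 .6 .65
```

```text
clock: 10.88
ee_pos: [561.9, 163.9, 219.7]
orientation: [0.998, -0.058, -0.003, 0.0]
contact_force: [-5.4, 1.7, 3.1]
gripper_width: 0.2
grip_force: 3.1
nut-rel radius 152.48455049945903
0.35 [ 0.02  0.07 -0.  ] turn z -0.001
0.4 [ 0.78 -0.03 -0.01] turn z 0.049
0.45 [ 1.53 -0.08 -0.01] turn z 0.099
0.5 [ 2.29 -0.11 -0.02] turn z 0.149
0.55 [ 3.05 -0.09 -0.02] turn z 0.199
0.6 [ 3.81 -0.03 -0.03] turn z 0.249
0.65 [ 4.56  0.06 -0.03] turn z 0.299
```

```bash
python3 -m pendant '[[-1,[0.8,-0.04,0],[0,0,0.05]],[-1,[1.5,-0.08,0],[0,0,0.1]],[-1,[2.3,-0.1,0],[0,0,0.15]],[-1,[3.0,-0.09,0],[0,0,0.2]],[-1,[3.8,-0.03,0],[0,0,0.25]]]'
python3 arc.py -23 .6 .65 .7 .74 .77 .8
python3 - <<'E'
from h import *
t=arm.snapshot('top')[:,:,::-1];cv2.imwrite('pics/t3.png',t[100:320,150:400].repeat(3,0).repeat(3,1)[:600,:750])
E
```

```text
clock: 11.5
ee_pos: [599.9, 160.7, 219.7]
orientation: [0.983, -0.182, -0.003, -0.0]
contact_force: [-5.6, 2.6, 3.3]
gripper_width: 0.1
grip_force: 3.1
nut-rel radius 152.59989580301382
0.6 [ 0.02  0.08 -0.  ] turn z -0.0
0.65 [ 0.78 -0.01 -0.01] turn z 0.05
0.7 [ 1.53 -0.07 -0.01] turn z 0.1
0.74 [ 2.14 -0.09 -0.01] turn z 0.14
0.77 [ 2.59 -0.09 -0.02] turn z 0.17
0.8 [ 3.05 -0.08 -0.02] turn z 0.2
```

View pics/t3.png

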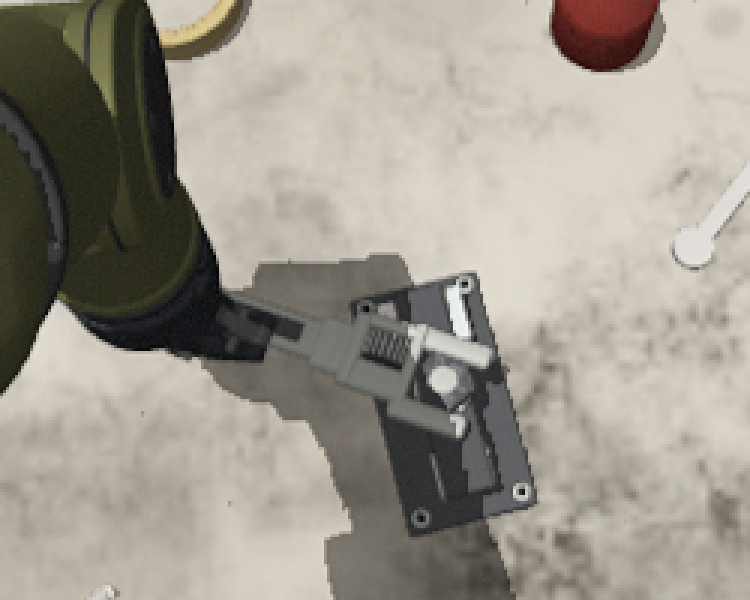

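The wrench has turned: the jaw runs from (413,330) to (490,355), about 32–34° round. One more push to finish, then back off and measure.

```bash
python3 -m pendant '[[-1,[0.8,-0.02,0],[0,0,0.05]],[-1,[1.5,-0.07,0],[0,0,0.1]],[-1,[2.2,-0.09,0],[0,0,0.14]],[-1,[2.85,-0.09,0],[0,0,0.185]],[-1,[2.85,-0.09,0],[0,0,0.185]]]'
python3 arc.py -23 .785
python3 -m pendant '[[-1,[-1.5,0,0],[0,0,0]],[-1,[-5,0,0],[0,0,0]],[-1,[-9,0,-4],[0,0,0]],[-1,[-12,0,-8],[0,0,0]],[-1,[-15,0,-10],[0,0,0]]]'
python3 -m pendant '[[-1,[-5,0,-2],[0,0,0]],[-1,[-9,0,-4],[0,0,0]],[-1,[-13,0,-4],[0,0,0]],[-1,[-17,0,-4],[0,0,0]],[-1,[-17,0,-4],[0,0,0]]]'
python3 - <<'E'
from h import *
t=arm.snapshot('top')[:,:,::-1];cv2.imwrite('pics/t4.png',cv2.resize(t[100:300,180:380],None,fx=3,fy=3,interpolation=cv2.INTER_CUBIC))
E
```

```text
clock: 12.18
ee_pos: [627.9, 151.4, 219.6]
orientation: [0.963, -0.271, -0.001, -0.001]
contact_force: [-3.0, 3.6, 0.2]
gripper_width: -0.1
grip_force: 2.3
nut-rel radius 152.30286877586906
0.785 [-0.12  0.07  0.  ] turn z 0.001
clock: 12.8
ee_pos: [500.1, 228.5, 322.1]
orientation: [0.962, -0.272, 0.002, -0.001]
contact_force: [0.7, -0.1, -0.1]
gripper_width: -0.2
grip_force: 0.0
clock: 13.42
ee_pos: [352.9, 318.6, 359.9]
orientation: [0.963, -0.269, -0.001, -0.0]
contact_force: [1.2, -0.7, -0.2]
gripper_width: -0.3
grip_force: 0.0
```

View pics/t4.png

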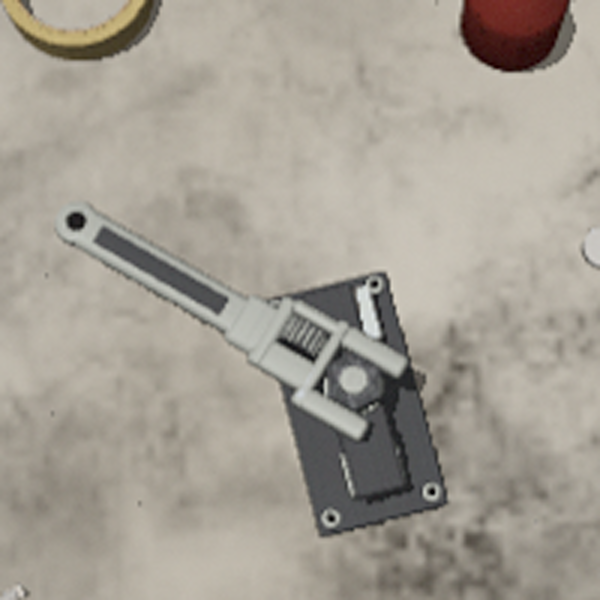

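The hole is at crop (76,221) and the stud at (353,378), with the nut between both jaws. Checking the angle.

Run:
```python
from h import *
f=lambda u,v:(u/3+180-.33,v/3+100-.33)
h=cast('top',f(76,221),66);n=cast('top',f(353,378),71);d=(h-n)[:2]
print(h,n,np.hypot(*d),103.46-np.degrees(np.arctan2(d[1],d[0])))
```

```text
[665.31914401 169.04741122  66.        ] [569.05067737  12.34552602  71.        ] 183.91057200861346 45.02413118397368
```

```bash
python3 -c "
from workcell import arm
print(arm.job_done())"
```

```text
the job is handed in; nothing more can be done
None
```

The worm was rolled to its stop so the jaw is snug on the nut, then the wrench was swung 45° clockwise (measured in the top view) and left there; the arm is clear, and the job was handed in at about 13.5 s.

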